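# Pack a clear column with spacers to its fill mark

## Robot

A 6-joint arm with a two-finger parallel gripper is mounted at the origin on the work surface. World frame = base frame: x ahead of the robot, y to its left, z up, the work surface at z = 0. Lengths are in mm, angles in rad, forces in N, time in s.
With the tool pointing down it reaches from about 350 to 975 mm from the base axis. Payload 7.1 kg.
Tool frame: the origin (TCP) lies on the mounting face of the last link; the fingertips stand 182 mm ahead of it and the grasp point (between the pads) lies 163 mm ahead of it; z points along the fingers, y is the direction in which the jaws open and shut (so a half turn about z gives the same grasp; the last joint's range is limited). The gripper opens to 88 mm and grips with 3 to 60 N. Pads are 20 mm wide; open, the fingers measure 115 mm over their backs; the gripper's body (75 mm by 178 mm) begins 61 mm behind the grasp point.
Start: joints at [-1.309, 0.423, 1.63, -0, 1.089, -0.019], TCP at [173.221, -600.5, 404.675] pointing down, gripper open.
Joint ranges: [-3, 3], [-0.9, 2.11], [0.09, 2.58], [-1.31, 4.45], [0.11, 2.69], [-2.54, 2.54]. Speed limits (rad/s): [2.39, 2.39, 3.01, 3.14, 3.14, 3.14].

## Interface

Orientations are given as a rotation vector (axis times angle).
In Python, from workcell import ctrl, optics, nets gives the robot as it stands.
- The arm moves only by the tool send_rows, never from a script. Its argument "rows" is a list of rows, each an object with "offset": the shift along the tool's x, y, z in m, a list of three; "twist": the turn, a rotation vector about the tool's x, y, z in degrees, a list of three. A call has exactly 5 rows; each row shifts and turns the pose as measured when the row begins, along the tool's axes as they then stand; what a row does not reach is not made up. A row lasts 1/12 s, in which the tool goes at most 41.7 mm and 7.16 degrees, less where a joint would pass 70% of its speed; a pose out of reach is approached as far as the arm can. A call is refused whole if a number of a shift passes 0.0417 or a number of a turn 7.16, either way. A call with a gripper value outside its range is refused whole. "gripper" is the finger opening in m, from 0 to 0.0878, set as the call begins (left out, the last holds). The fingers move at their own pace and stop on an object; the grip force is fixed at half the most. Time passes only in rows, so rows that do not move let the fingers close, or fill a call up. It gives the time, the measured TCP pose, the force and the opening at its end, in the units of the state.
- ctrl.get_obs(): the state, without advancing time (a new reading comes with each control period).
- optics.get_image(name): name is "side" or "top" or "wrist"; returns (picture, depth): 480x640x3 uint8, blue, green, red; 480x640 float32, mm along the optical axis (not along the pixel's ray), 0 where there is no reading.
- optics.camera_info(name): a dict with "K" (3x3 intrinsics, pixels), "k1" (the pictures are not rectified: a ray, as slopes to the right and down, at radius r is drawn at 1 + k1 r^2 times it, then the intrinsics apply), "pose" (4x4, takes a point from camera to world coordinates). Camera axes: x right, y down, z forward; pixel columns grow to the right and rows downward; lengths in mm; the calibration is good to about 2 mm. A picture is of the moment at which its call begins: read the wrist's pose just before it. camera_info takes no time and is no camera call; for the wrist camera it gives the pose at the moment of the call.
- ctrl.close_job(): hands the job in, once; it reports no verdict.
Trained networks look in the newest picture that a camera, given by its name, has taken for a name from the list of things; names that differ only in an ending like _2 or _b are one class to them, and where a whole thing is asked for, a point or a joint stands for the part that bears it (a point fixed in the world has none). Each returns a list of dicts, best first, with "conf" (0 to 1); they miss things now and then, are a little off and sometimes report something else, mostly with a low value. They report only what shows in the picture. A call takes as long as a camera call. They do not tell look-alikes from the thing itself.
- nets.spot_in(camera, label): "extent" ([left, top, right, bottom] in pixels, round what is visible of it).
- nets.spot_point(camera, label): "position" ([column, row] in pixels: a listed point, or the origin of a listed thing).
The state is a dict: "t": time; "qpos": joint angles; "qvel": joint speeds; "joint_torque": joint torques, N m; "ee_pos": TCP position; "orientation": TCP orientation; "ft_force": force on the tool from outside, world axes, zero at the start; "moment": the same for the moment, N m; "width": finger opening in mm.
Only numpy, scipy, OpenCV 4.12 (cv2) and the standard library are available. Lean on these libraries where they do the work, as an engineer would, in place of code of your own. Each camera call takes 0.05 s, during which the arm holds its last target. There are 200 camera calls.

## Task

Fill the clear tube under the deck with white spacer discs by sliding them one after another across the deck into the hole, without lifting them, until the top of the stack reaches the black ring round the tube: stop at the first spacer whose top is level with or above the ring. Leave the spare spacers lying flat on the deck and leave everything else standing where it is; the wider jar lid is not a spacer.

Things in the scene. Friction and masses are not known exactly. Their poses are not given: they have to be found in the camera images.
- stand: The fixed packing stand: a flat grey deck (300 mm along its x, 400 mm along its y) on four legs, with plain edges and no lip (a 6 mm wide aluminium strip along its two short sides is flush with the top). Origin on the table under the deck's centre, z up; the deck's top is 82 mm above the origin. The stand may be turned up to 13 degrees. Its hole lies at (115, 0) mm in its frame, near the edge farthest from the robot.
- tube_mouth (a point): Centre of the round hole in the deck, flush with the deck's top. Hole and tube bore are 56 mm in diameter; the clear tube hangs upright below the hole on an aluminium foot.
- tube_floor (a point): Centre of the tube's flat inner floor, 42 mm below the deck's top, on the tube's axis. The tube is empty at the start.
- mark_ring: Thin black ring (3.4 mm high) round the outside of the clear tube: the fill mark. Its origin is its centre on the tube's axis and its height is the marked height, from 13 to 33 mm above the tube's floor. It is fixed.
- spacer0: White PTFE spacer disc, slippery, 52 mm diameter, 10 mm thick, about 45 g, lying flat on the deck. Origin at the centre of its underside, z along its axis. All six spacers are alike; the tube takes four below the deck's level.
- spacer1: White PTFE spacer disc, slippery, 52 mm diameter, 10 mm thick, about 45 g, lying flat on the deck. Origin at the centre of its underside, z along its axis. All six spacers are alike; the tube takes four below the deck's level.
- spacer2: White PTFE spacer disc, slippery, 52 mm diameter, 10 mm thick, about 45 g, lying flat on the deck. Origin at the centre of its underside, z along its axis. All six spacers are alike; the tube takes four below the deck's level.
- spacer3: White PTFE spacer disc, slippery, 52 mm diameter, 10 mm thick, about 45 g, lying flat on the deck. Origin at the centre of its underside, z along its axis. All six spacers are alike; the tube takes four below the deck's level.
- spacer4: White PTFE spacer disc, slippery, 52 mm diameter, 10 mm thick, about 45 g, lying flat on the deck. Origin at the centre of its underside, z along its axis. All six spacers are alike; the tube takes four below the deck's level.
- spacer5: White PTFE spacer disc, slippery, 52 mm diameter, 10 mm thick, about 45 g, lying flat on the deck. Origin at the centre of its underside, z along its axis. All six spacers are alike; the tube takes four below the deck's level.
- vial: Bystander on the deck: amber glass vial with a black cap, standing, 27 mm diameter, 36 mm tall. Origin at the centre of its underside.
- weight: Bystander on the deck: steel knobbed balance weight, standing, 34 mm diameter, 36 mm tall. Origin at the centre of its underside.
- jar_lid: Bystander on the deck: flat white jar lid, 64 mm diameter, 12 mm thick: looks like a spacer but is wider and does not fit the tube. Origin at the centre of its underside.
- crucible: Bystander on the deck: small white ceramic cup, 42 mm across its rim, 28 mm at its foot, 34 mm tall. Origin at the centre of its underside.
- reagent_jar: Bystander: white jar with a green band, 72 mm diameter, 100 mm tall, on the table left of the stand. Origin at the centre of its underside.
- buffer_bottle: Bystander: clear bottle with a blue cap, 56 mm diameter, 120 mm tall, on the table right of the stand. Origin at the centre of its underside.
- tip_tray: Bystander: open blue tray, 120 x 85 x 35 mm, on the table left of the stand. Origin at the centre of its underside.
Things that resemble listed ones, but are neither listed nor needed, are in the scene too. Leave any green look-alike of the spacer3 alone. What is shaped like the spacer0 but turquoise is not meant.

How it is judged (in metres and radians):
At the end, for the whole second after the job is handed in: The top of a spacer in the tube is at or above the ring's height and none in the tube has its underside above it (2 mm tolerance); every other spacer lies on the deck, its centre over 20 mm from the tube's axis; all are flat (4 degrees) and at rest (((horizontal distance between spacer0 and tube_floor below 0.004 m and z of spacer0 in the frame of stand below 0.072 m and z of spacer0 in the frame of mark_ring above -0.012 m) or (horizontal distance between spacer1 and tube_floor below 0.004 m and z of spacer1 in the frame of stand below 0.072 m and z of spacer1 in the frame of mark_ring above -0.012 m) or (horizontal distance between spacer2 and tube_floor below 0.004 m and z of spacer2 in the frame of stand below 0.072 m and z of spacer2 in the frame of mark_ring above -0.012 m) or (horizontal distance between spacer3 and tube_floor below 0.004 m and z of spacer3 in the frame of stand below 0.072 m and z of spacer3 in the frame of mark_ring above -0.012 m) or (horizontal distance between spacer4 and tube_floor below 0.004 m and z of spacer4 in the frame of stand below 0.072 m and z of spacer4 in the frame of mark_ring above -0.012 m) or (horizontal distance between spacer5 and tube_floor below 0.004 m and z of spacer5 in the frame of stand below 0.072 m and z of spacer5 in the frame of mark_ring above -0.012 m)) and ((horizontal distance between spacer0 and tube_floor below 0.004 m and z of spacer0 in the frame of stand below 0.072 m and z of spacer0 in the frame of mark_ring below 0.002 m) or (z of spacer0 in the frame of stand between 0.079 and 0.086 m and horizontal distance between spacer0 and tube_floor above 0.02 m)) and ((horizontal distance between spacer1 and tube_floor below 0.004 m and z of spacer1 in the frame of stand below 0.072 m and z of spacer1 in the frame of mark_ring below 0.002 m) or (z of spacer1 in the frame of stand between 0.079 and 0.086 m and horizontal distance between spacer1 and tube_floor above 0.02 m)) and ((horizontal distance between spacer2 and tube_floor below 0.004 m and z of spacer2 in the frame of stand below 0.072 m and z of spacer2 in the frame of mark_ring below 0.002 m) or (z of spacer2 in the frame of stand between 0.079 and 0.086 m and horizontal distance between spacer2 and tube_floor above 0.02 m)) and ((horizontal distance between spacer3 and tube_floor below 0.004 m and z of spacer3 in the frame of stand below 0.072 m and z of spacer3 in the frame of mark_ring below 0.002 m) or (z of spacer3 in the frame of stand between 0.079 and 0.086 m and horizontal distance between spacer3 and tube_floor above 0.02 m)) and ((horizontal distance between spacer4 and tube_floor below 0.004 m and z of spacer4 in the frame of stand below 0.072 m and z of spacer4 in the frame of mark_ring below 0.002 m) or (z of spacer4 in the frame of stand between 0.079 and 0.086 m and horizontal distance between spacer4 and tube_floor above 0.02 m)) and ((horizontal distance between spacer5 and tube_floor below 0.004 m and z of spacer5 in the frame of stand below 0.072 m and z of spacer5 in the frame of mark_ring below 0.002 m) or (z of spacer5 in the frame of stand between 0.079 and 0.086 m and horizontal distance between spacer5 and tube_floor above 0.02 m)) and angle between each of spacer0, spacer1, spacer2, spacer3, spacer4, spacer5's own z axis and vertical below 0.07 rad and linear speed of each of spacer0, spacer1, spacer2, spacer3, spacer4, spacer5 below 0.02 m/s); the robot touches nothing.
It fails at once if a spacer is lifted more than 12 mm above the deck (z of any of spacer0, spacer1, spacer2, spacer3, spacer4, spacer5 in the frame of stand above 0.094 m).
It fails at once if a bystander is shifted by more than 20 mm or tipped (distance of any of vial, weight, jar_lid, crucible, reagent_jar, buffer_bottle, tip_tray from where it was at the start of the episode above 0.02 m or angle between any of vial, weight, jar_lid, crucible, reagent_jar, buffer_bottle, tip_tray's own z axis and vertical above 0.3 rad).
It also fails if it takes over 64 s, if anything falls off the work surface, if the arm or the gripper's body presses on something with over 40 N, if the wrist force passes 120 N, or if a joint passes its speed limit or range.

## Working session

There is one attempt and no reset: what is moved stays moved. The work goes in short steps, Python scripts to look and compute and a tool call to move; the robot and the scene stay as the last step left them, time stands still between calls to the robot, and variables do not carry over. Pictures are saved under pics/ and viewed, about 8 in all and at most 12, crops included, and the job is handed in when it is done.

Besides the shell and the picture viewer there is one more tool, called after "Call:" in YAML: its name, and indented under it one key for each argument. send_rows: Moves the arm, as the interface text tells. Its arguments: {"type":"object","properties":{"rows":{"type":"array"},"gripper":{"type":"number"}},"required":["rows"]}

```bash
mkdir -p pics; ls
python3 - <<'E'
from workcell import ctrl, optics
import cv2,json
for n in("top","side"):
    im,d=optics.get_image(n); cv2.imwrite(f"pics/{n}0.png",im)
    c=optics.camera_info(n); print(n,c)
print(ctrl.get_obs())
E
```

```text
pics
top {'K': array([[459.46018185,   0.        , 322.16301958],
       [  0.        , 459.46018185, 239.0477027 ],
       [  0.        ,   0.        ,   1.        ]]), 'k1': -0.07349148008784132, 'pose': array([[ 1.27782555e-02, -9.88958316e-01,  1.47642020e-01,
         3.48298996e+02],
       [-9.99877743e-01, -1.39684372e-02, -7.02719205e-03,
         3.08599283e+00],
       [ 9.01192829e-03, -1.47534174e-01, -9.89015901e-01,
         1.12683134e+03],
       [ 0.00000000e+00,  0.00000000e+00,  0.00000000e+00,
         1.00000000e+00]])}
side {'K': array([[555.73680292,   0.        , 325.11050801],
       [  0.        , 555.73680292, 246.69222872],
       [  0.        ,   0.        ,   1.        ]]), 'k1': -0.1704784818313599, 'pose': array([[-8.06244907e-01, -3.12873508e-01,  5.02075011e-01,
        -1.59193555e+02],
       [-5.91442266e-01,  4.44741975e-01, -6.72607331e-01,
         9.11835433e+02],
       [-1.28528167e-02, -8.39234618e-01, -5.43617569e-01,
         8.17636777e+02],
       [ 0.00000000e+00,  0.00000000e+00,  0.00000000e+00,
         1.00000000e+00]])}
{'t': 0.1, 'qpos': array([-1.30900089e+00,  4.23749069e-01,  1.63058799e+00, -2.49229765e-07,
        1.08860087e+00, -1.89939083e-02]), 'qvel': array([ 0.00015234, -0.00064464, -0.00378077,  0.00120784,  0.00111181,
        0.0004532 ]), 'joint_torque': array([ 8.80536718e-04, -5.45616961e+01, -2.74324340e+01,  6.44706935e-02,
        1.88502751e-02, -4.80207814e-05]), 'ee_pos': array([ 173.1612243 , -600.27805905,  403.99890452]), 'orientation': array([-3.10935980e+00, -4.39428679e-01,  2.56143340e-04]), 'ft_force': array([-0.8744081 , -0.47199128,  0.29426662]), 'moment': array([-0.01579093,  0.0310142 ,  0.00392215]), 'width': 87.86391997502405}
```

View pics/top0.png

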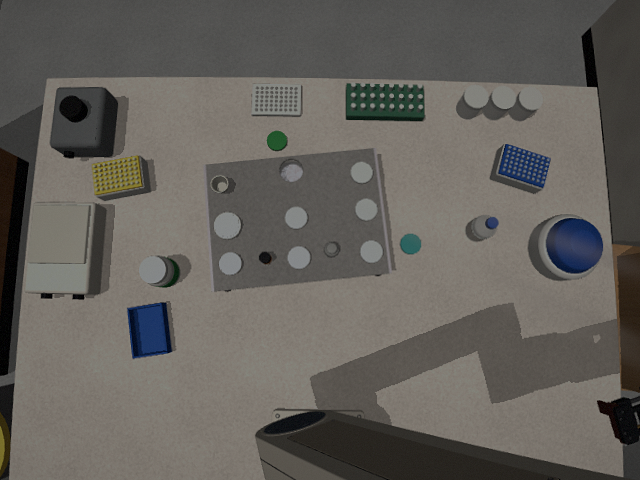

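View pics/side0.png

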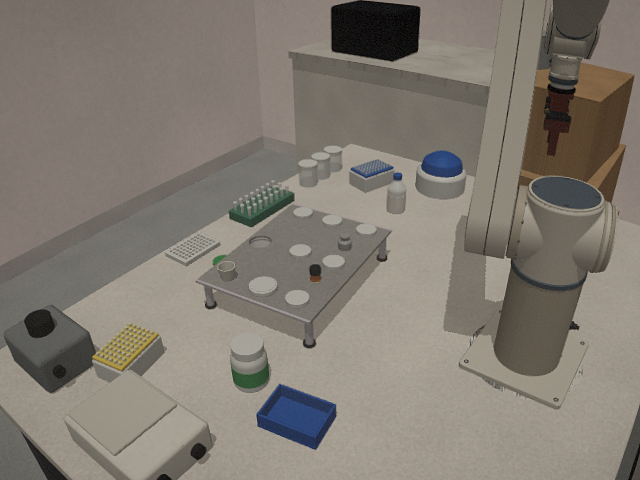

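The top view shows the hole at about (291,170). The spacers are at (231,264), (296,217), (299,258), (371,251), (366,210) and (361,172). The wide disc (228,225) is the likely lid, the crucible is at (220,184), the vial at (265,258) and the weight at (332,249).

```bash
cat > h.py <<'E'
import numpy as np, cv2
from scipy.spatial.transform import Rotation as R
from workcell import ctrl, optics, nets
def ray(ci,uv):
    K=ci["K"]; k=ci["k1"]; uv=np.atleast_2d(np.float64(uv))
    p=cv2.undistortPoints(uv[:,None],K,np.array([k,0,0,0.]))[:,0]
    return np.c_[p,np.ones(len(p))]@ci["pose"][:3,:3].T, ci["pose"][:3,3]
def onplane(ci,uv,z):
    d,o=ray(ci,uv); return o+d*((z-o[2])/d[:,2])[:,None]
def proj(ci,P):
    P=np.atleast_2d(np.float64(P)); T=np.linalg.inv(ci["pose"])
    q=P@T[:3,:3].T+T[:3,3]; s=q[:,:2]/q[:,2:]
    s=s*(1+ci["k1"]*(s**2).sum(1))[:,None]
    return s@ci["K"][:2,:2].T+ci["K"][:2,2]
def state():
    o=ctrl.get_obs(); r=R.from_rotvec(o["orientation"])
    print("t",round(o["t"],2),"tcp",o["ee_pos"].round(1),"w",round(o["width"],1),"F",o["ft_force"].round(1),"q",o["qpos"].round(2)); print("axes x,y,z (cols)\n",r.as_matrix().round(3))
    return o,r.as_matrix()
def toTool(v,Rm=None):
    if Rm is None: Rm=R.from_rotvec(ctrl.get_obs()["orientation"]).as_matrix()
    return Rm.T@np.asarray(v,float)
def discs(ci,im,z=92,lo=150,amin=200,amax=1e9):
    hsv=cv2.cvtColor(im,cv2.COLOR_BGR2HSV); m=((hsv[...,2]>lo)&(hsv[...,1]<60)).astype(np.uint8)
    n,l,s,c=cv2.connectedComponentsWithStats(m); out=[]
    for i in range(1,n):
        if amin<s[i,4]<amax:
            cn=max(cv2.findContours((l==i).astype(np.uint8),0,1)[0],key=len)[:,0]
            if len(cn)<8: continue
            w=onplane(ci,cn,z)[:,:2].astype(np.float32); (cx,cy),r=cv2.minEnclosingCircle(w)
            e=cv2.fitEllipse(w); out.append((c[i].round(),np.round(e[0],1),np.round(e[1],1)))
    return out
E
python3 - <<'E'
from h import *
im,d=optics.get_image("top"); ci=optics.camera_info("top")
print(im[217,296],im[225,228],im[200,260],im[172,291])
for u in [(296,217),(260,205),(228,225),(340,200),(231,264)]:
    dd=d[u[1],u[0]]; r,o=ray(ci,u); print(u,dd,(o+r*dd).round(1))
for lo in (120,150):
    for x in discs(ci,im,lo=lo,amin=150,amax=1200):
        if 200<x[0][0]<400 and 140<x[0][1]<300: print(lo,*x)
for l in("tube_mouth","tube_floor","mark_ring","stand"):
    for q in nets.spot_point("top",l)[:2]: print(l,q,onplane(ci,q["position"],82).round(1))
# deck corners
print(onplane(ci,[(207,165),(374,150),(390,273),(214,291)],82).round(0)[:,:2])
wi=optics.camera_info("wrist"); o,Rm=state()
print("cam in tool",(Rm.T@(wi["pose"][:3,3]-o["ee_pos"])).round(1),"\n",(Rm.T@wi["pose"][:3,:3]).round(3),wi["K"][0],wi["k1"])
E
```

```text
[134 136 133] [133 133 131] [81 83 87] [131 127 128]
(296, 217) 1055.525 [[553.5  56.5  89.8]]
(260, 205) 1063.1382 [[581.5 140.8  85.7]]
(228, 225) 1045.8282 [[531.7 211.2  95.3]]
(340, 200) 1069.6428 [[596.7 -44.7  82.7]]
(231, 264) 1034.18 [[442.6 200.8  93.8]]
120 [361. 172.] [662.7 -93.1] [47.1 47.6]
120 [293. 172.] [658.7  65.6] [37.7 38.2]
120 [366. 209.] [ 574.4 -104.1] [46.9 47.3]
120 [296. 217.] [552.9  57.1] [47.1 48. ]
120 [227. 225.] [532.3 214.8] [57.4 59.8]
120 [371. 251.] [ 476.6 -115.4] [47.1 47.5]
120 [298. 257.] [460.9  48.9] [46.8 48.1]
120 [230. 263.] [445.  204.4] [46.9 48.4]
tube_mouth {'position': [292.6, 173.5], 'conf': 0.77} [[659.2  67.2  82. ]]
tube_floor {'position': [291.6, 176.9], 'conf': 0.69} [[650.9  69.3  82. ]]
stand {'position': [154.3, 327.3], 'conf': 0.69} [[297.6 371.8  82. ]]
[[ 678.  270.]
 [ 720. -125.]
 [ 428. -160.]
 [ 382.  239.]]
t 0.35 tcp [ 173.2 -600.5  404.5] w 87.9 F [-0.1  0.   0.7] q [-1.31  0.42  1.63 -0.    1.09 -0.02]
axes x,y,z (cols)
 [[ 0.961  0.277 -0.   ]
 [ 0.277 -0.961  0.   ]
 [-0.    -0.    -1.   ]]
cam in tool [83.1  0.1 21. ] 
 [[-0.002 -0.954 -0.3  ]
 [ 1.    -0.002 -0.   ]
 [-0.    -0.3    0.954]] [409.63043595   0.         319.52485242] -0.06413239357801376
```

Call:
send_rows:
  rows:
    - {"offset":[0.031,-0.0193,0.004],"twist":[0,0,0]}
    - {"offset":[0.031,-0.0193,0.004],"twist":[0,0,0]}
    - {"offset":[0.031,-0.0193,0.004],"twist":[0,0,0]}
    - {"offset":[0.031,-0.0193,0.004],"twist":[0,0,0]}
    - {"offset":[0.031,-0.0193,0.004],"twist":[0,0,0]}

```text
t: 0.77
ee_pos: [295.2, -465.8, 384.4]
orientation: [3.107, 0.423, -0.0]
ft_force: [0.1, -0.2, 0.8]
width: 87.9
```

Call:
send_rows:
  rows:
    - {"offset":[0.031,-0.0193,0.004],"twist":[0,0,0]}
    - {"offset":[0.031,-0.0193,0.004],"twist":[0,0,0]}
    - {"offset":[0.031,-0.0193,0.004],"twist":[0,0,0]}
    - {"offset":[0.031,-0.0193,0.004],"twist":[0,0,0]}
    - {"offset":[0.031,-0.0193,0.004],"twist":[0,0,0]}

```text
t: 1.18
ee_pos: [423.3, -324.4, 363.6]
orientation: [3.106, 0.419, 0.002]
ft_force: [0.4, -1.5, 0.7]
width: 88.2
```

Call:
send_rows:
  rows:
    - {"offset":[0.031,-0.0193,0.004],"twist":[0,0,0]}
    - {"offset":[0.031,-0.0193,0.004],"twist":[0,0,0]}
    - {"offset":[0.031,-0.0193,0.004],"twist":[0,0,0]}
    - {"offset":[0.031,-0.0193,0.004],"twist":[0,0,0]}
    - {"offset":[0.031,-0.0193,0.004],"twist":[0,0,0]}

```text
t: 1.6
ee_pos: [552.4, -182.4, 342.9]
orientation: [3.104, 0.419, 0.005]
ft_force: [-0.1, -0.9, -0.0]
width: 87.7
```

Call:
send_rows:
  rows:
    - {"offset":[0.03,-0.0186,0.002],"twist":[0,0,0]}
    - {"offset":[0.03,-0.0186,0.002],"twist":[0,0,0]}
    - {"offset":[0.03,-0.0186,0.002],"twist":[0,0,0]}
    - {"offset":[0.03,-0.0186,0.002],"twist":[0,0,0]}
    - {"offset":[0.03,-0.0186,0.002],"twist":[0,0,0]}

```text
t: 2.02
ee_pos: [677.6, -44.3, 331.3]
orientation: [3.104, 0.421, 0.004]
ft_force: [0.8, -1.4, -0.4]
width: 87.9
```

Call:
send_rows:
  rows:
    - {"offset":[0.03,-0.0186,0.002],"twist":[0,0,0]}
    - {"offset":[0.03,-0.0186,0.002],"twist":[0,0,0]}
    - {"offset":[0.03,-0.0186,0.002],"twist":[0,0,0]}
    - {"offset":[0.03,-0.0186,0.002],"twist":[0,0,0]}
    - {"offset":[0.03,-0.0186,0.002],"twist":[0,0,0]}

```text
t: 2.43
ee_pos: [802.3, 93.5, 319.5]
orientation: [3.104, 0.423, 0.003]
ft_force: [0.5, -0.6, 0.8]
width: 87.9
```

Call:
send_rows:
  rows:
    - {"offset":[0,0,0],"twist":[0,-5.6,0]}
    - {"offset":[0,0,0],"twist":[0,-5.6,0]}
    - {"offset":[0,0,0],"twist":[0,-5.6,0]}
    - {"offset":[0,0,0],"twist":[0,-5.6,0]}
    - {"offset":[0,0,0],"twist":[0,-5.6,0]}

```text
t: 2.85
ee_pos: [805.3, 103.0, 318.3]
orientation: [2.941, 0.409, -0.754]
ft_force: [-0.5, -0.4, -0.1]
width: 87.8
```

Run:
```python
from h import *
o,Rm=state(); ci=optics.camera_info("wrist"); im,d=optics.get_image("wrist"); cv2.imwrite("pics/w1.png",im); np.savez("w1.npz",im=im,d=d,**ci)
print("expected hole px",proj(ci,[666,68,82]))
for l in("tube_mouth","tube_floor","mark_ring"):
    for q in nets.spot_point("wrist",l)[:2]: print(l,q,onplane(ci,q["position"],82).round(1))
```

```text
t 2.85 tcp [805.3 103.  318.3] w 87.8 F [-0.5 -0.4 -0.1] q [ 0.13  0.9   1.01 -0.08  1.73  1.43]
axes x,y,z (cols)
 [[ 0.844  0.275 -0.461]
 [ 0.237 -0.961 -0.14 ]
 [-0.482  0.009 -0.876]]
expected hole px [[309.69273423 252.9934177 ]]
tube_mouth {'position': [301.6, 251.1], 'conf': 0.87} [[666.4  73.7  82. ]]
tube_floor {'position': [304.1, 205.7], 'conf': 0.55} [[706.4  82.1  82. ]]
```

View pics/w1.png

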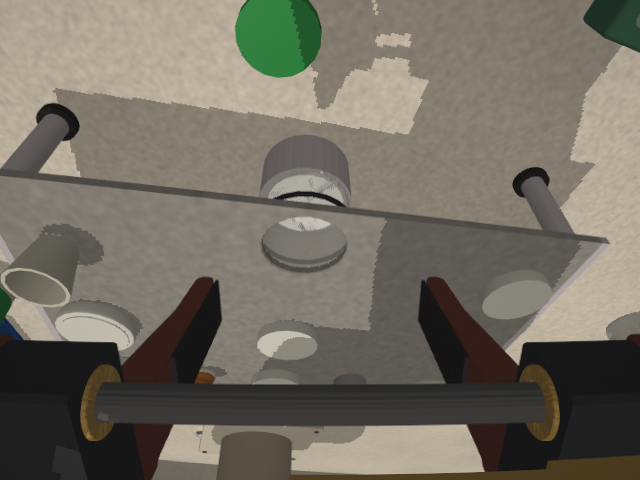

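Below the deck's far edge, at (305,175), the wrist view shows the aluminium foot and the tube floor. The black ring arc runs through about (270–345, 192–207), and the hole is at (303,243).

Run:
```python
from h import *
z=np.load("w1.npz"); im=z["im"]; ci={k:z[k] for k in("K","k1","pose")}; ci["k1"]=float(ci["k1"])
c=im[120:285,240:370]; cv2.imwrite("pics/w1c.png",cv2.resize(c,None,fx=4.5,fy=3.6*1.0,interpolation=cv2.INTER_CUBIC))
# hole ellipse: 
print(im[185:262,305].mean(1).round().astype(int).tolist())
```

```text
[169, 170, 169, 170, 170, 155, 104, 23, 26, 28, 27, 93, 150, 170, 169, 170, 160, 120, 71, 71, 71, 71, 71, 77, 103, 120, 120, 121, 122, 123, 125, 142, 175, 192, 191, 189, 188, 191, 192, 191, 185, 177, 177, 170, 151, 127, 117, 115, 115, 116, 115, 117, 119, 118, 118, 118, 118, 119, 118, 119, 119, 119, 119, 119, 119, 119, 118, 117, 118, 118, 118, 118, 119, 120, 109, 93, 89]
```

View pics/w1c.png

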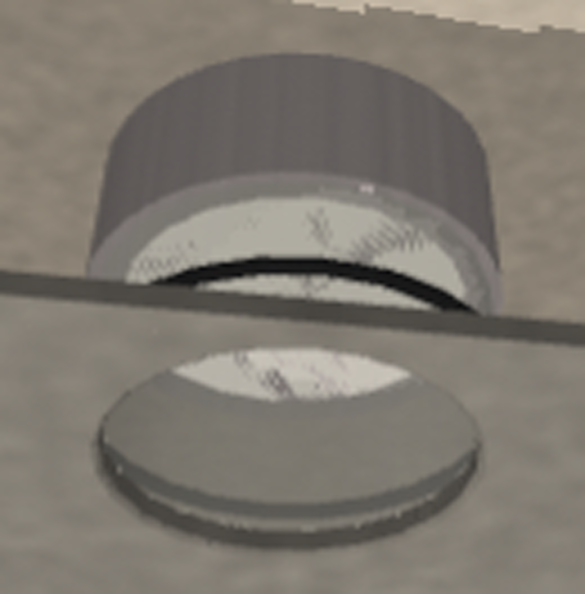

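Run:
```python
from h import *
from scipy.optimize import least_squares
z=np.load("w1.npz"); im=z["im"]; ci={k:z[k] for k in("K","k1","pose")}; ci["k1"]=float(ci["k1"]); d=z["d"]
g=im.mean(2)
# hole rim picks in crop: (x/4.5+240, y/3.6+120)
pk=np.array([(100,440),(480,440),(176,370),(410,374),(290,346),(115,480),(465,480),(150,515),(430,515),(290,545)],float)
pk=pk/[4.5,3.6]+[240,120]
W=onplane(ci,pk,82)[:,:2]
f=least_squares(lambda p:np.hypot(*(W-p[:2]).T)-28,[666,70]); print("hole",f.x,f.fun.round(1))
f2=least_squares(lambda p:np.hypot(*(W-p[:2]).T)-p[2],[666,70,28]); print(f2.x)
up=[];lo=[]
for c in range(276,346,3):
    col=g[186:212,c]; r=np.where(col<65)[0]
    if len(r)==0: continue
    # subpixel upper edge
    k=r[0]; s=k-(65-col[k])/(col[k-1]-col[k]) if k else k
    up.append((c,186+s))
    
up=np.array(up)
print(up.round(1).tolist())
def ringrow(h,Ro,c0):
    a=np.radians(np.linspace(-75,75,151)+np.degrees(np.arctan2(ci["pose"][1,3]-c0[1],ci["pose"][0,3]-c0[0])))
    P=np.c_[c0[0]+Ro*np.cos(a),c0[1]+Ro*np.sin(a),np.full(len(a),h)]
    q=proj(ci,P); i=np.argsort(q[:,0]); return q[i]
u=up[up[:,0]<330]
def res(p,Ro=None):
    R_=p[1] if Ro is None else Ro
    q=ringrow(40+p[0]-1.7,R_,f.x[:2]); return np.interp(u[:,0],q[:,0],q[:,1])-u[:,1]
s=least_squares(res,[20,31]); print("free",s.x,s.fun.round(1))
for Ro in(30,31,32,33): s=least_squares(res,[20],kwargs=dict(Ro=Ro)); print(Ro,s.x,np.sqrt(np.mean(s.fun**2)))
# floor checks through hole: robot-side floor edge, and front floor edge
pf=np.array([(290,402)])/[4.5,3.6]+[240,120]; pg=np.array([(290,197),(290,172),(290,55)])/[4.5,3.6]+[240,120]
print(onplane(ci,pf,40)-np.r_[f.x,0],"front",onplane(ci,pg,40)-np.r_[f.x,0])
for u_ in [(305,180),(305,194),(305,222),(305,200)]: r,o=ray(ci,u_); print(u_,(o+r*d[u_[1],u_[0]]).round(1)-np.r_[f.x,0])
```

```text
hole [671.57741521  73.07758513] [-0.6 -0.3 -1.5 -1.3 -0.6 -1.1 -1.2 -0.4 -0.8 -1.6]
[671.59943098  73.07458389  27.06341005]
[[276.0, 197.2], [279.0, 195.7], [282.0, 194.2], [285.0, 193.6], [288.0, 192.8], [291.0, 192.5], [294.0, 191.8], [297.0, 191.2], [300.0, 191.5], [303.0, 191.5], [306.0, 191.5], [309.0, 191.5], [312.0, 191.6], [315.0, 192.5], [318.0, 192.7], [321.0, 193.4], [324.0, 194.5], [327.0, 195.2], [330.0, 196.5], [333.0, 197.8], [336.0, 199.5], [339.0, 201.2], [342.0, 203.4], [345.0, 205.9]]
free [29.42484688 34.85125051] [-0.3  0.1  0.4  0.2  0.2 -0.1  0.1  0.4 -0.1 -0.2 -0.1  0.   0.2 -0.3
 -0.1 -0.1 -0.3 -0. ]
30 [23.39472537] 0.4835996129442659
31 [24.65226445] 0.3896207254374593
32 [25.90113907] 0.311467745648977
33 [27.14294355] 0.25163012453746536
[[-29.41642012  -6.86317246  40.        ]] front [[24.82829049  7.01901684 40.        ]
 [30.53092965  8.48020352 40.        ]
 [55.12918015 14.78788864 40.        ]]
(305, 180) [[27.42258479  7.12241487 48.8       ]]
(305, 194) [[30.92258479  7.72241487 66.8       ]]
(305, 222) [[-20.37741521  -4.97758513  38.7       ]]
(305, 200) [[27.72258479  6.92241487 68.8       ]]
```

Call:
send_rows:
  rows:
    - {"offset":[0,0,0],"twist":[0,5.9,0]}
    - {"offset":[0,0,0],"twist":[0,5.9,0]}
    - {"offset":[0,0,0],"twist":[0,5.9,0]}
    - {"offset":[0,0,0],"twist":[0,5.9,0]}
    - {"offset":[0,0,0],"twist":[0,5.9,0]}

```text
t: 3.47
ee_pos: [805.6, 101.8, 318.3]
orientation: [3.108, 0.432, 0.088]
ft_force: [-0.3, 0.1, -1.2]
width: 88.2
```

Call:
send_rows:
  rows:
    - {"offset":[-0.04,0.0042,-0.0024],"twist":[0,0,2]}
    - {"offset":[-0.04,0.0042,-0.0024],"twist":[0,0,2]}
    - {"offset":[-0.04,0.0042,-0.0024],"twist":[0,0,2]}
    - {"offset":[-0.04,0.0042,-0.0024],"twist":[0,0,2]}
    - {"offset":[-0.04,0.0042,-0.0024],"twist":[0,0,2]}

```text
t: 3.88
ee_pos: [610.5, 39.2, 320.2]
orientation: [-3.128, -0.146, -0.144]
ft_force: [0.9, -0.3, 0.6]
width: 88.0
```

Run:
```python
from h import *
o,Rm=state(); ci=optics.camera_info("wrist"); im,d=optics.get_image("wrist"); cv2.imwrite("pics/w2.png",im); np.savez("w2.npz",im=im,d=d,**ci)
for P in([669,71,82],[560,60,92],[663,-93,92],[574,-104,92]): print("exp",P,proj(ci,P).round())
for q in nets.spot_point("wrist","tube_mouth")[:2]: print(q,onplane(ci,q["position"],82).round(1))
for lo in(110,140):
  for x in discs(ci,im,lo=lo,amin=800,amax=20000): print(lo,*x)
```

```text
t 3.88 tcp [610.5  39.2 320.2] w 88.0 F [ 0.9 -0.3  0.6] q [0.04 0.49 1.74 0.01 0.81 1.51]
axes x,y,z (cols)
 [[ 0.991  0.093  0.092]
 [ 0.092 -0.996  0.011]
 [ 0.092 -0.003 -0.996]]
exp [669, 71, 82] [[273. 187.]]
exp [560, 60, 92] [[278. 376.]]
exp [663, -93, 92] [[570. 228.]]
exp [574, -104, 92] [[553. 374.]]
{'position': [268.3, 186.8], 'conf': 0.87} [[668.7  73.6  82. ]]
110 [568. 226.] [663.4 -92. ] [50.3 50.4]
110 [519. 310.] [613.1 -73.3] [15.3 55.4]
110 [297. 449.] [507.3  51.9] [ 40.2 230.7]
140 [278. 179.] [673.9  67.6] [43.1 44.3]
140 [280. 367.] [565.5  58.9] [25.5 53.9]
```

View pics/w2.png

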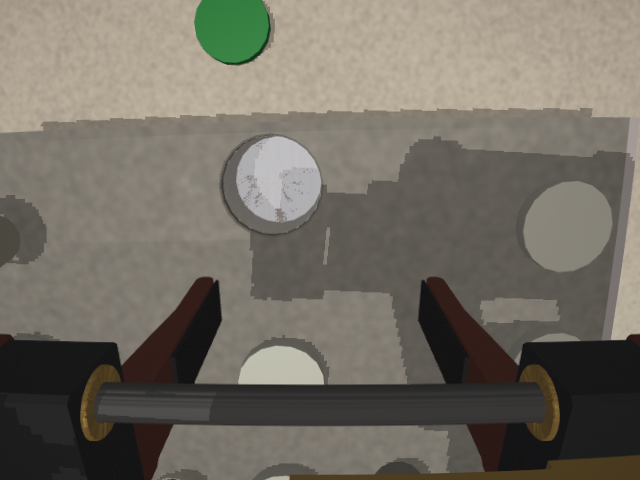

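```bash
cat >> h.py <<'E'
from scipy.optimize import least_squares
def fitc(ci,im,c0,z,r,band=4,lo=.3):
    """known-radius circle fit to strongest radial edges near guess c0 (world, plane z)"""
    g=cv2.GaussianBlur(im.mean(2).astype(np.float32),(0,0),.8); c=np.array(c0,float)
    for it in range(4):
        a=np.radians(np.arange(0,360,4)); b=band if it>1 else band*2; rr=np.arange(r-b,r+b+.01,.4)
        P=np.stack([c[0]+np.cos(a)[:,None]*rr,c[1]+np.sin(a)[:,None]*rr,np.full((len(a),len(rr)),z)],-1).reshape(-1,3)
        uv=proj(ci,P).astype(np.float32); v=cv2.remap(g,uv[:,0].copy(),uv[:,1].copy(),1,borderMode=cv2.BORDER_REPLICATE).reshape(len(a),-1)
        e=np.abs(np.diff(v,axis=1)); k=e.argmax(1); ok=e.max(1)>6
        rm=rr[k]+.2; W=c+np.c_[np.cos(a),np.sin(a)]*rm[:,None]; W=W[ok]
        s=least_squares(lambda p:np.hypot(*(W-p).T)-r,c,loss="soft_l1",f_scale=.5); c=s.x
    return c.round(1),int(ok.sum()),round(float(np.median(np.abs(np.hypot(*(W-c).T)-r))),2)
E
python3 - <<'E'
from h import *
z=np.load("w2.npz"); im=z["im"]; ci={k:z[k] for k in("K","k1","pose")}; ci["k1"]=float(ci["k1"]); d=z["d"]
print("hole",fitc(ci,im,[670,72],82,28),"C",fitc(ci,im,[663,-92],92,26),"A",fitc(ci,im,[558,58],92,26))
for uv in[(300,270),(380,150),(565,230),(285,370),(200,260)]:
    r,o=ray(ci,uv); print(uv,(o+r*d[uv[1],uv[0]]).round(1))
E
```

```text
hole (array([669.6,  72.9]), 89, 0.58) C (array([663.4, -91.9]), 90, 0.6) A (array([553.1,  57.6]), 58, 0.57)
(300, 270) [[622.2  52.4  80.6]]
(380, 150) [[694.1  14.7  80.9]]
(565, 230) [[661.6 -90.9  91.6]]
(285, 370) [[562.7  56.   89.7]]
(200, 260) [[622.8 110.4  80.8]]
```

Call:
send_rows:
  rows:
    - {"offset":[-0.011,-0.0047,0.004],"twist":[0,-1.3,0]}
    - {"offset":[-0.011,-0.0047,0.004],"twist":[0,-1.3,0]}
    - {"offset":[-0.011,-0.0047,0.004],"twist":[0,-1.3,0]}
    - {"offset":[-0.011,-0.0047,0.004],"twist":[0,-1.3,0]}
    - {"offset":[-0.011,-0.0047,0.004],"twist":[0,0,0]}

```text
t: 4.4
ee_pos: [547.8, 56.8, 299.4]
orientation: [-3.135, -0.141, -0.004]
ft_force: [-0.3, 0.3, -0.6]
width: 87.9
```

```bash
cat > go.py <<'E'
from h import *
import sys
o,Rm=state(); t=np.array([float(a) for a in sys.argv[1:4]]); yaw=np.radians(float(sys.argv[4]) if len(sys.argv)>4 else 6)
print("offset mm",toTool(t-o["ee_pos"],Rm).round(1))
D=np.array([[np.cos(yaw),np.sin(yaw),0],[np.sin(yaw),-np.cos(yaw),0],[0,0,-1]])
print("twist deg",np.degrees(R.from_matrix(Rm.T@D).as_rotvec()).round(2))
E
python3 go.py 553.3 57.5 266.5
```

```text
t 4.4 tcp [547.8  56.8 299.4] w 87.9 F [-0.3  0.3 -0.6] q [0.08 0.46 1.87 0.   0.81 1.56]
axes x,y,z (cols)
 [[ 0.996  0.09   0.002]
 [ 0.09  -0.996  0.003]
 [ 0.003 -0.003 -1.   ]]
offset mm [ 5.4 -0.1 32.9]
twist deg [-0.18 -0.15 -0.84]
```

Call:
send_rows:
  rows:
    - {"offset":[0.003,0,0.014],"twist":[0,0,-0.8]}
    - {"offset":[0.0025,0,0.012],"twist":[0,0,0]}
    - {"offset":[0,0,0.005],"twist":[0,0,0]}
    - {"offset":[0,0,0.0015],"twist":[0,0,0]}
    - {"offset":[0,0,0],"twist":[0,0,0]}

```text
t: 4.82
ee_pos: [551.8, 59.9, 264.4]
orientation: [-3.134, -0.167, -0.001]
ft_force: [-2.8, -1.3, 11.6]
width: 87.9
```

```bash
python3 go.py 553.3 57.5 266.5
```

```text
t 4.82 tcp [551.8  59.9 264.4] w 87.9 F [-2.8 -1.3 11.6] q [0.09 0.52 1.87 0.   0.75 1.55]
axes x,y,z (cols)
 [[ 0.994  0.106  0.   ]
 [ 0.106 -0.994  0.003]
 [ 0.001 -0.003 -1.   ]]
offset mm [ 1.2  2.5 -2.1]
twist deg [-0.19 -0.04  0.11]
```

Call:
send_rows:
  rows:
    - {"offset":[0.001,0.0025,-0.003],"twist":[0,0,0]}
    - {"offset":[0,0,0],"twist":[0,0,0]}
    - {"offset":[0,0,0],"twist":[0,0,0]}
    - {"offset":[0,0,0],"twist":[0,0,0]}
    - {"offset":[0,0,0],"twist":[0,0,0]}
  gripper: 0.04

```text
t: 5.23
ee_pos: [554.4, 57.3, 268.0]
orientation: [-3.134, -0.165, -0.003]
ft_force: [-0.4, 0.7, -0.0]
width: 58.5
```

Call:
send_rows:
  rows:
    - {"offset":[0,0,0],"twist":[0,0,0]}
    - {"offset":[0,0,0],"twist":[0,0,0]}
    - {"offset":[0,0,0],"twist":[0,0,0]}
    - {"offset":[0,0,0],"twist":[0,0,0]}
    - {"offset":[0,0,0],"twist":[0,0,0]}

```text
t: 5.65
ee_pos: [554.4, 57.3, 268.1]
orientation: [-3.134, -0.165, -0.004]
ft_force: [0.4, 0.3, -0.6]
width: 51.1
```

```bash
python3 go.py 669.6 72.5 267.5
python3 - <<'E'
from h import *
ci=optics.camera_info("wrist"); im,d=optics.get_image("wrist"); cv2.imwrite("pics/w3.png",im); print(proj(ci,[[553,57.5,92],[670,72.5,82]])); print("hole",fitc(ci,im,[670,72],82,28),fitc(ci,im,[553,57],92,26))
E
```

```text
t 5.65 tcp [554.4  57.3 268.1] w 51.1 F [ 0.4  0.3 -0.6] q [0.08 0.52 1.86 0.   0.76 1.54]
axes x,y,z (cols)
 [[ 0.994  0.105  0.002]
 [ 0.105 -0.994  0.004]
 [ 0.003 -0.003 -1.   ]]
offset mm [116.1  -3.    0.9]
twist deg [-0.19 -0.15  0.04]
[[320.26044132 312.50420181]
 [312.80763696  11.02272178]]
hole (array([669.3,  72.7]), 72, 0.7) (array([553.8,  58. ]), 84, 0.61)
```

View pics/w3.png

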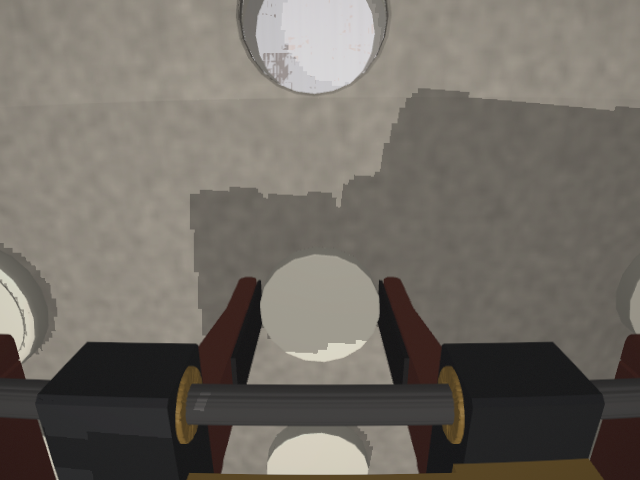

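Spacer A is gripped, centred at (320,308), and the hole lies ahead at (313,11). Now I'll slide it there.

Call:
send_rows:
  rows:
    - {"offset":[0.022,-0.0005,0],"twist":[0,0,0]}
    - {"offset":[0.022,-0.0005,0],"twist":[0,0,0]}
    - {"offset":[0.022,-0.0005,0],"twist":[0,0,0]}
    - {"offset":[0.022,-0.0005,0],"twist":[0,0,0]}
    - {"offset":[0.012,0,0],"twist":[0,0,0]}

```text
t: 6.12
ee_pos: [653.9, 70.0, 267.7]
orientation: [-3.134, -0.165, 0.005]
ft_force: [-0.5, 0.0, 0.2]
width: 51.1
```

```bash
python3 go.py 670 72 268
```

```text
t 6.12 tcp [653.9  70.  267.7] w 51.1 F [-0.5  0.   0.2] q [0.09 0.64 1.63 0.   0.88 1.55]
axes x,y,z (cols)
 [[ 0.994  0.105 -0.003]
 [ 0.105 -0.994  0.003]
 [-0.003 -0.004 -1.   ]]
offset mm [16.2 -0.3 -0.4]
twist deg [-0.2   0.17  0.02]
```

Call:
send_rows:
  rows:
    - {"offset":[0.009,0,0],"twist":[0,0,0]}
    - {"offset":[0.0055,0,0],"twist":[0,0,0]}
    - {"offset":[0,0,0],"twist":[0,0,0]}
    - {"offset":[0,0,0],"twist":[0,0,0]}
    - {"offset":[0,0,0],"twist":[0,0,0]}

```text
t: 6.53
ee_pos: [670.4, 71.9, 266.4]
orientation: [-3.134, -0.165, 0.006]
ft_force: [-0.3, -0.0, -0.1]
width: 51.1
```

```bash
python3 go.py 670 72 268;  python3 - <<'E'
from h import *
ci=optics.camera_info("wrist"); im,d=optics.get_image("wrist"); o=ctrl.get_obs()["ee_pos"]; cv2.imwrite("pics/w4.png",im); print("hole",fitc(ci,im,[669.5,72.5],82,28,2),"disc",fitc(ci,im,o[:2],92,26,3))
E
```

```text
t 6.53 tcp [670.4  71.9 266.4] w 51.1 F [-0.3 -0.  -0.1] q [0.09 0.66 1.59 0.   0.9  1.55]
axes x,y,z (cols)
 [[ 0.994  0.105 -0.004]
 [ 0.105 -0.994  0.003]
 [-0.003 -0.004 -1.   ]]
offset mm [-0.4 -0.1 -1.6]
twist deg [-0.2   0.19  0.03]
hole (array([669. ,  72.6]), 72, 0.51) disc (array([670.8,  72.4]), 83, 0.74)
```

Call:
send_rows:
  rows:
    - {"offset":[-0.0005,0,0],"twist":[0,0,0]}
    - {"offset":[0,0,0],"twist":[0,0,0]}
    - {"offset":[0,0,0],"twist":[0,0,0]}
    - {"offset":[0,0,0],"twist":[0,0,0]}
    - {"offset":[0,0,0],"twist":[0,0,0]}
  gripper: 0.075

```text
t: 7.0
ee_pos: [668.1, 71.6, 266.9]
orientation: [-3.134, -0.165, 0.007]
ft_force: [0.6, -0.7, 0.0]
width: 74.9
```

```bash
python3 go.py 663.4 -92 300;  python3 - <<'E'
from h import *
ci=optics.camera_info("wrist"); im,d=optics.get_image("wrist"); 
cv2.imwrite("pics/w5.png",im)
for z in(50,92): uv=proj(ci,[670,72.5,z])[0].round().astype(int); r,o=ray(ci,uv); print(uv,(o+r*d[uv[1],uv[0]]).round(1))
E
```

```text
t 7.0 tcp [668.1  71.6 266.9] w 74.9 F [ 0.6 -0.7  0. ] q [0.09 0.66 1.59 0.   0.9  1.55]
axes x,y,z (cols)
 [[ 0.994  0.105 -0.005]
 [ 0.105 -0.994  0.003]
 [-0.005 -0.004 -1.   ]]
offset mm [-22.  162.1 -33.6]
twist deg [-0.21  0.26  0.03]
[320 266] [[669.1  72.4  48.6]]
[320 304] [[647.6  70.1  49.2]]
```

View pics/w5.png

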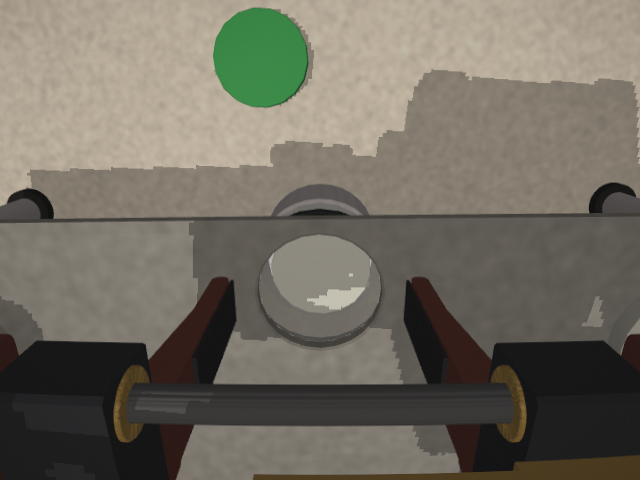

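Spacer 1 lies flat in the tube (top about 49 mm, seen at (320,272)). Next is disc C.

Call:
send_rows:
  rows:
    - {"offset":[0,0,-0.025],"twist":[0,0,0]}
    - {"offset":[-0.005,0.03,-0.01],"twist":[0,0,0]}
    - {"offset":[-0.008,0.04,0],"twist":[0,0,0]}
    - {"offset":[-0.008,0.04,0],"twist":[0,0,0]}
    - {"offset":[-0.003,0.04,0],"twist":[0,0,0]}
  gripper: 0.0878

```text
t: 7.47
ee_pos: [660.7, -76.5, 303.1]
orientation: [-3.132, -0.184, 0.006]
ft_force: [0.9, 0.6, 0.7]
width: 87.8
```

Call:
send_rows:
  rows:
    - {"offset":[0,0.012,0],"twist":[0,0,0]}
    - {"offset":[0,0,0],"twist":[0,0,0]}
    - {"offset":[0,0,0],"twist":[0,0,0]}
    - {"offset":[0,0,0],"twist":[0,0,0]}
    - {"offset":[0,0,0],"twist":[0,0,0]}

```text
t: 7.88
ee_pos: [661.9, -94.3, 303.6]
orientation: [-3.133, -0.172, 0.004]
ft_force: [-0.3, -1.2, 0.1]
width: 87.9
```

```bash
python3 go.py 663.4 -92 268;  python3 - <<'E'
from h import *
ci=optics.camera_info("wrist"); im,d=optics.get_image("wrist"); print("disc",fitc(ci,im,[663.4,-92],92,26,4)); print(proj(ci,[663,-92,92]))
E
```

```text
t 7.88 tcp [661.9 -94.3 303.6] w 87.9 F [-0.3 -1.2  0.1] q [-0.16  0.6   1.59  0.    0.95  1.3 ]
axes x,y,z (cols)
 [[ 0.994  0.11  -0.003]
 [ 0.11  -0.994  0.003]
 [-0.002 -0.004 -1.   ]]
offset mm [ 1.8 -2.  35.6]
twist deg [-0.2   0.14  0.29]
disc (array([663.9, -92.7]), 83, 0.6)
[[316.73569676 271.58808002]]
```

Call:
send_rows:
  rows:
    - {"offset":[0.001,-0.001,0.014],"twist":[0,0,0.2]}
    - {"offset":[0.001,-0.001,0.013],"twist":[0,0,0]}
    - {"offset":[0,0,0.004],"twist":[0,0,0]}
    - {"offset":[0,0,0],"twist":[0,0,0]}
    - {"offset":[0,0,0],"twist":[0,0,0]}

```text
t: 8.35
ee_pos: [663.6, -86.4, 267.7]
orientation: [-3.132, -0.176, 0.008]
ft_force: [0.1, 0.3, -0.2]
width: 88.0
```

```bash
python3 go.py 663.8 -92.4 268
```

```text
t 8.35 tcp [663.6 -86.4 267.7] w 88.0 F [ 0.1  0.3 -0.2] q [-0.15  0.65  1.6   0.    0.9   1.31]
axes x,y,z (cols)
 [[ 0.994  0.112 -0.005]
 [ 0.112 -0.994  0.004]
 [-0.005 -0.005 -1.   ]]
offset mm [-0.5  6.  -0.3]
twist deg [-0.26  0.28  0.45]
```

Call:
send_rows:
  rows:
    - {"offset":[0,0.005,0],"twist":[0,0,0]}
    - {"offset":[0,0,0],"twist":[0,0,0]}
    - {"offset":[0,0,0],"twist":[0,0,0]}
    - {"offset":[0,0,0],"twist":[0,0,0]}
    - {"offset":[0,0,0],"twist":[0,0,0]}
  gripper: 0.04

```text
t: 8.77
ee_pos: [664.4, -92.0, 267.8]
orientation: [-3.132, -0.176, 0.008]
ft_force: [-0.3, -0.0, -0.7]
width: 57.7
```

Call:
send_rows:
  rows:
    - {"offset":[0,0,0],"twist":[0,0,0]}
    - {"offset":[0,0,0],"twist":[0,0,0]}
    - {"offset":[0,0,0],"twist":[0,0,0]}
    - {"offset":[0,0,0],"twist":[0,0,0]}
    - {"offset":[0,0,0],"twist":[0,0,0]}

```text
t: 9.18
ee_pos: [664.5, -92.3, 268.7]
orientation: [-3.133, -0.175, 0.006]
ft_force: [-0.3, -1.1, 0.1]
width: 51.0
```

```bash
cat > held.py <<'E'
from h import *
ci=optics.camera_info("wrist"); im,d=optics.get_image("wrist"); o=ctrl.get_obs()["ee_pos"]; c=fitc(ci,im,o[:2],92,26,3); print("disc",c,"disc-tcp",c[0]-o[:2])
E
python3 held.py; python3 go.py 669.5 72 268
```

```text
disc (array([663.6, -91.5]), 83, 0.42) disc-tcp [-0.94311413  0.83536736]
t 9.23 tcp [664.5 -92.3 268.7] w 51.2 F [ 0.3  0.4 -1.1] q [-0.16  0.65  1.59  0.    0.9   1.3 ]
axes x,y,z (cols)
 [[ 0.994  0.112 -0.004]
 [ 0.112 -0.994  0.004]
 [-0.003 -0.004 -1.   ]]
offset mm [  23.3 -162.7    1.3]
twist deg [-0.24  0.2   0.41]
```

Call:
send_rows:
  rows:
    - {"offset":[0.0045,-0.03,0],"twist":[0,0,0.1]}
    - {"offset":[0.0045,-0.03,0],"twist":[0,0,0.1]}
    - {"offset":[0.0045,-0.03,0],"twist":[0,0,0.1]}
    - {"offset":[0.0045,-0.03,0],"twist":[0,0,0]}
    - {"offset":[0.004,-0.022,0],"twist":[0,0,0]}

```text
t: 9.65
ee_pos: [671.5, 50.6, 269.2]
orientation: [-3.135, -0.153, 0.005]
ft_force: [0.3, 0.1, -0.7]
width: 51.1
```

```bash
python3 go.py 670.2 71.8 268
```

```text
t 9.65 tcp [671.5  50.6 269.2] w 51.1 F [ 0.3  0.1 -0.7] q [0.06 0.65 1.59 0.   0.9  1.53]
axes x,y,z (cols)
 [[ 0.995  0.097 -0.003]
 [ 0.097 -0.995  0.003]
 [-0.003 -0.003 -1.   ]]
offset mm [  0.7 -21.3   1.2]
twist deg [-0.18  0.16 -0.41]
```

Call:
send_rows:
  rows:
    - {"offset":[-0.001,-0.011,0.001],"twist":[0,0,-0.3]}
    - {"offset":[0,-0.0075,0],"twist":[0,0,0]}
    - {"offset":[0,0,0],"twist":[0,0,0]}
    - {"offset":[0,0,0],"twist":[0,0,0]}
    - {"offset":[0,0,0],"twist":[0,0,0]}

```text
t: 10.07
ee_pos: [668.1, 73.1, 268.0]
orientation: [-3.134, -0.17, 0.005]
ft_force: [-0.9, -1.2, 0.4]
width: 51.1
```

```bash
python3 go.py 670.2 71.8 268; python3 held.py
```

```text
t 10.07 tcp [668.1  73.1 268. ] w 51.1 F [-0.9 -1.2  0.4] q [0.09 0.65 1.59 0.   0.9  1.55]
axes x,y,z (cols)
 [[ 0.994  0.108 -0.003]
 [ 0.108 -0.994  0.003]
 [-0.003 -0.003 -1.   ]]
offset mm [1.9 1.5 0. ]
twist deg [-0.18  0.16  0.22]
disc (array([668.7,  73.7]), 79, 0.75) disc-tcp [0.56982338 0.90335485]
```

Call:
send_rows:
  rows:
    - {"offset":[0.0015,0.0013,0],"twist":[0,0,0]}
    - {"offset":[0,0,0],"twist":[0,0,0]}
    - {"offset":[0,0,0],"twist":[0,0,0]}
    - {"offset":[0,0,0],"twist":[0,0,0]}
    - {"offset":[0,0,0],"twist":[0,0,0]}

```text
t: 10.53
ee_pos: [670.3, 67.4, 268.1]
orientation: [-3.135, -0.162, 0.005]
ft_force: [0.5, 0.6, -0.0]
width: 51.0
```

Call:
send_rows:
  rows:
    - {"offset":[0,0,0],"twist":[0,0,0]}
    - {"offset":[0,0,0],"twist":[0,0,0]}
    - {"offset":[0,0,0],"twist":[0,0,0]}
    - {"offset":[0,0,0],"twist":[0,0,0]}
    - {"offset":[0,0,0],"twist":[0,0,0]}
  gripper: 0.075

```text
t: 10.95
ee_pos: [670.3, 67.1, 268.1]
orientation: [-3.135, -0.161, 0.005]
ft_force: [0.1, -0.4, 0.1]
width: 75.0
```

```bash
cat > intube.py <<'E'
from h import *
import sys
ci=optics.camera_info("wrist"); im,d=optics.get_image("wrist"); cv2.imwrite(sys.argv[1],im)
for dx,dy in((0,0),(12,0),(0,12),(0,-12),(-8,0)):
    uv=proj(ci,[670+dx,72.5+dy,float(sys.argv[2])])[0].round().astype(int); r,o=ray(ci,uv); print(uv,(o+r*d[uv[1],uv[0]]).round(1))
E
python3 intube.py pics/w6.png 60; python3 go.py 574 -104 300
```

```text
[310 276] [[669.9  72.4  59.6]]
[312 254] [[681.3  72.5  58.7]]
[286 274] [[669.4  84.4  58.7]]
[334 278] [[670.1  60.4  59.6]]
[308 291] [[660.9  72.6  58.1]]
t 11.0 tcp [670.3  67.1 268.1] w 75.0 F [-0.7  0.5 -0.3] q [0.08 0.66 1.59 0.   0.9  1.55]
axes x,y,z (cols)
 [[ 0.995  0.103 -0.003]
 [ 0.103 -0.995  0.002]
 [-0.003 -0.003 -1.   ]]
offset mm [-113.5  160.3  -32. ]
twist deg [-0.15  0.16 -0.1 ]
```

Spacer 2 is in, flat, with its top at about 59.5 mm. The next is disc D.

Call:
send_rows:
  rows:
    - {"offset":[0,0,-0.025],"twist":[0,0,0]}
    - {"offset":[-0.015,0.02,-0.01],"twist":[0,0,0]}
    - {"offset":[-0.023,0.033,0],"twist":[0,0,0]}
    - {"offset":[-0.023,0.033,0],"twist":[0,0,0]}
    - {"offset":[-0.023,0.033,0],"twist":[0,0,0]}
  gripper: 0.0878

```text
t: 11.42
ee_pos: [600.7, -56.8, 304.4]
orientation: [-3.134, -0.178, -0.003]
ft_force: [1.1, -0.9, -0.5]
width: 87.8
```

Call:
send_rows:
  rows:
    - {"offset":[-0.015,0.02,0],"twist":[0,0,0]}
    - {"offset":[-0.01,0.012,0],"twist":[0,0,0]}
    - {"offset":[0,0,0],"twist":[0,0,0]}
    - {"offset":[0,0,0],"twist":[0,0,0]}
    - {"offset":[0,0,0],"twist":[0,0,0]}

```text
t: 11.83
ee_pos: [574.8, -98.4, 305.2]
orientation: [-3.135, -0.168, -0.002]
ft_force: [0.2, 0.6, -0.3]
width: 87.8
```

```bash
python3 go.py 574 -104 268;  python3 - <<'E'
from h import *
ci=optics.camera_info("wrist"); im,d=optics.get_image("wrist"); print("disc",fitc(ci,im,[574.4,-103],92,26,4))
E
```

```text
t 11.83 tcp [574.8 -98.4 305.2] w 87.8 F [ 0.2  0.6 -0.3] q [-0.19  0.49  1.79  0.    0.86  1.27]
axes x,y,z (cols)
 [[ 0.994  0.107  0.001]
 [ 0.107 -0.994  0.002]
 [ 0.001 -0.002 -1.   ]]
offset mm [-1.5  5.5 37.2]
twist deg [-0.11 -0.08  0.12]
disc (array([ 575.6, -103.2]), 85, 0.61)
```

Call:
send_rows:
  rows:
    - {"offset":[0.0005,0.004,0.015],"twist":[0,0,0]}
    - {"offset":[0,0,0.013],"twist":[0,0,0]}
    - {"offset":[0,0,0.005],"twist":[0,0,0]}
    - {"offset":[0,0,0],"twist":[0,0,0]}
    - {"offset":[0,0,0],"twist":[0,0,0]}

```text
t: 12.3
ee_pos: [578.8, -97.8, 270.6]
orientation: [-3.135, -0.177, -0.005]
ft_force: [0.7, 0.1, 0.1]
width: 87.9
```

```bash
python3 go.py 575.6 -103.3 268
```

```text
t 12.3 tcp [578.8 -97.8 270.6] w 87.9 F [0.7 0.1 0.1] q [-0.19  0.55  1.8   0.    0.79  1.27]
axes x,y,z (cols)
 [[ 0.994  0.113  0.003]
 [ 0.113 -0.994  0.002]
 [ 0.003 -0.002 -1.   ]]
offset mm [-3.8  5.2  2.5]
twist deg [-0.11 -0.2   0.48]
```

Call:
send_rows:
  rows:
    - {"offset":[-0.003,0.005,0.002],"twist":[0,0,0.3]}
    - {"offset":[0,0,0],"twist":[0,0,0]}
    - {"offset":[0,0,0],"twist":[0,0,0]}
    - {"offset":[0,0,0],"twist":[0,0,0]}
    - {"offset":[0,0,0],"twist":[0,0,0]}
  gripper: 0.07

```text
t: 12.72
ee_pos: [576.7, -102.8, 269.3]
orientation: [-3.135, -0.17, -0.007]
ft_force: [-0.1, 0.5, 0.6]
width: 70.3
```

```bash
python3 go.py 575.6 -103.3 268
```

```text
t 12.72 tcp [ 576.7 -102.8  269.3] w 70.3 F [-0.1  0.5  0.6] q [-0.2   0.55  1.8   0.    0.79  1.26]
axes x,y,z (cols)
 [[ 0.994  0.108  0.004]
 [ 0.108 -0.994  0.002]
 [ 0.004 -0.002 -1.   ]]
offset mm [-1.2  0.3  1.3]
twist deg [-0.09 -0.25  0.2 ]
```

Call:
send_rows:
  rows:
    - {"offset":[-0.0005,0,0.001],"twist":[0,0,0]}
    - {"offset":[0,0,0],"twist":[0,0,0]}
    - {"offset":[0,0,0],"twist":[0,0,0]}
    - {"offset":[0,0,0],"twist":[0,0,0]}
    - {"offset":[0,0,0],"twist":[0,0,0]}
  gripper: 0.04

```text
t: 13.13
ee_pos: [576.3, -103.1, 269.0]
orientation: [-3.135, -0.169, -0.009]
ft_force: [0.5, 0.7, 0.3]
width: 50.6
```

```bash
python3 held.py; python3 go.py 669.9 71.8 268
```

```text
disc (array([ 575.5, -102.6]), 83, 0.78) disc-tcp [-0.78461426  0.48631718]
t 13.18 tcp [ 576.3 -103.1  268.9] w 50.9 F [ 0.1  0.8 -1.1] q [-0.2   0.55  1.8   0.    0.79  1.26]
axes x,y,z (cols)
 [[ 0.994  0.108  0.005]
 [ 0.108 -0.994  0.002]
 [ 0.006 -0.001 -1.   ]]
offset mm [ 111.9 -163.8    1.8]
twist deg [-0.07 -0.32  0.18]
```

Call:
send_rows:
  rows:
    - {"offset":[0.019,-0.028,0],"twist":[0,0,0]}
    - {"offset":[0.019,-0.028,0],"twist":[0,0,0]}
    - {"offset":[0.019,-0.028,0],"twist":[0,0,0]}
    - {"offset":[0.019,-0.028,0],"twist":[0,0,0]}
    - {"offset":[0.017,-0.025,0],"twist":[0,0,0]}

```text
t: 13.6
ee_pos: [654.9, 42.4, 269.5]
orientation: [-3.137, -0.154, -0.005]
ft_force: [0.2, -0.6, -0.0]
width: 50.4
```

```bash
python3 go.py 670.1 71.8 268
```

```text
t 13.6 tcp [654.9  42.4 269.5] w 50.4 F [ 0.2 -0.6 -0. ] q [0.05 0.63 1.63 0.   0.87 1.52]
axes x,y,z (cols)
 [[ 0.995  0.098  0.003]
 [ 0.098 -0.995  0.001]
 [ 0.003 -0.    -1.   ]]
offset mm [ 18.  -27.8   1.6]
twist deg [-0.02 -0.19 -0.38]
```

Call:
send_rows:
  rows:
    - {"offset":[0.01,-0.013,0.0005],"twist":[0,0,-0.2]}
    - {"offset":[0.006,-0.01,0],"twist":[0,0,0]}
    - {"offset":[0,0,0],"twist":[0,0,0]}
    - {"offset":[0,0,0],"twist":[0,0,0]}
    - {"offset":[0,0,0],"twist":[0,0,0]}

```text
t: 14.02
ee_pos: [670.5, 73.5, 268.5]
orientation: [-3.136, -0.169, -0.007]
ft_force: [-0.1, 0.4, -0.2]
width: 50.9
```

```bash
python3 go.py 670.1 71.8 268; python3 held.py
```

```text
t 14.02 tcp [670.5  73.5 268.5] w 50.9 F [-0.1  0.4 -0.2] q [0.09 0.65 1.59 0.   0.89 1.55]
axes x,y,z (cols)
 [[ 0.994  0.108  0.004]
 [ 0.108 -0.994  0.001]
 [ 0.004 -0.001 -1.   ]]
offset mm [-0.6  1.7  0.5]
twist deg [-0.05 -0.25  0.17]
disc (array([672.2,  73.6]), 81, 1.54) disc-tcp [1.86574699 0.41883546]
```

Call:
send_rows:
  rows:
    - {"offset":[0,0,0],"twist":[0,0,0]}
    - {"offset":[0,0,0],"twist":[0,0,0]}
    - {"offset":[0,0,0],"twist":[0,0,0]}
    - {"offset":[0,0,0],"twist":[0,0,0]}
    - {"offset":[0,0,0],"twist":[0,0,0]}

```text
t: 14.48
ee_pos: [669.4, 69.3, 268.9]
orientation: [-3.136, -0.16, -0.006]
ft_force: [0.8, 1.0, 0.0]
width: 51.0
```

```bash
python3 go.py 670.1 71.8 268; python3 held.py
```

```text
t 14.48 tcp [669.4  69.3 268.9] w 51.0 F [0.8 1.  0. ] q [0.09 0.65 1.59 0.   0.89 1.55]
axes x,y,z (cols)
 [[ 0.995  0.102  0.004]
 [ 0.102 -0.995  0.002]
 [ 0.004 -0.001 -1.   ]]
offset mm [ 1.  -2.4  0.9]
twist deg [-0.07 -0.21 -0.15]
disc (array([669.1,  69.6]), 80, 0.65) disc-tcp [-0.24322131  0.25911961]
```

Call:
send_rows:
  rows:
    - {"offset":[0.0008,-0.0022,0],"twist":[0,0,0]}
    - {"offset":[0,0,0],"twist":[0,0,0]}
    - {"offset":[0,0,0],"twist":[0,0,0]}
    - {"offset":[0,0,0],"twist":[0,0,0]}
    - {"offset":[0,0,0],"twist":[0,0,0]}

```text
t: 14.95
ee_pos: [669.8, 71.4, 268.7]
orientation: [-3.137, -0.16, -0.004]
ft_force: [0.5, 0.3, -0.3]
width: 50.6
```

```bash
python3 go.py 670.1 71.8 268; python3 held.py
```

```text
t 14.95 tcp [669.8  71.4 268.7] w 50.6 F [ 0.5  0.3 -0.3] q [0.09 0.65 1.59 0.   0.89 1.56]
axes x,y,z (cols)
 [[ 0.995  0.102  0.003]
 [ 0.102 -0.995  0.001]
 [ 0.003 -0.001 -1.   ]]
offset mm [ 0.4 -0.4  0.7]
twist deg [-0.04 -0.16 -0.14]
disc (array([669.4,  71.6]), 81, 0.78) disc-tcp [-0.34616805  0.20284357]
```

Call:
send_rows:
  rows:
    - {"offset":[0,0,0],"twist":[0,0,0]}
    - {"offset":[0,0,0],"twist":[0,0,0]}
    - {"offset":[0,0,0],"twist":[0,0,0]}
    - {"offset":[0,0,0],"twist":[0,0,0]}
    - {"offset":[0,0,0],"twist":[0,0,0]}
  gripper: 0.075

```text
t: 15.42
ee_pos: [669.8, 71.5, 268.8]
orientation: [-3.137, -0.161, -0.005]
ft_force: [-0.2, 0.4, -0.7]
width: 74.9
```

```bash
python3 intube.py pics/w7.png 70; python3 go.py 805 103 318 16
```

```text
[318 286] [[669.3  72.4  68.2]]
[320 263] [[681.3  72.6  68.3]]
[293 284] [[669.3  84.4  68.3]]
[343 289] [[669.4  60.3  69. ]]
[316 301] [[661.6  72.6  68.7]]
t 15.47 tcp [669.8  71.5 268.8] w 74.5 F [ 0.9  0.9 -0.4] q [0.09 0.65 1.59 0.   0.89 1.56]
axes x,y,z (cols)
 [[ 0.995  0.102  0.003]
 [ 0.102 -0.995  0.001]
 [ 0.003 -0.001 -1.   ]]
offset mm [137.8 -17.6 -48.7]
twist deg [ -0.02  -0.18 -10.14]
```

Spacer 3 is in. Next I'll check the stack against the ring from the earlier viewpoint.

Call:
send_rows:
  rows:
    - {"offset":[0,0,-0.03],"twist":[0,0,0]}
    - {"offset":[0.035,-0.004,-0.018],"twist":[0,0,0]}
    - {"offset":[0.035,-0.004,-0.005],"twist":[0,0,0]}
    - {"offset":[0.035,-0.004,0],"twist":[0,0,0]}
    - {"offset":[0.033,-0.004,0],"twist":[0,0,0]}

```text
t: 15.88
ee_pos: [802.9, 100.8, 322.2]
orientation: [-3.137, -0.159, 0.013]
ft_force: [0.9, 0.3, -1.0]
width: 75.4
```

Call:
send_rows:
  rows:
    - {"offset":[0,0,0],"twist":[0,-5.6,0]}
    - {"offset":[0,0,0],"twist":[0,-5.6,0]}
    - {"offset":[0,0,0],"twist":[0,-5.6,0]}
    - {"offset":[0,0,0],"twist":[0,-5.6,0]}
    - {"offset":[0,0,0],"twist":[0,-5.6,0]}

```text
t: 16.3
ee_pos: [808.2, 102.6, 324.3]
orientation: [3.014, 0.155, -0.78]
ft_force: [-0.1, 0.5, -0.2]
width: 75.2
```

Run:
```python
from h import *
o,Rm=state(); ci=optics.camera_info("wrist"); im,d=optics.get_image("wrist"); np.savez("w8.npz",im=im,d=d,**ci)
u,v=proj(ci,[680,73,75])[0].astype(int); print(u,v)
u0,v0=max(u-75,0),max(v-70,0); cv2.imwrite("pics/w8c.png",cv2.resize(im[v0:v0+140,u0:u0+150],None,fx=4.2,fy=4.2,interpolation=cv2.INTER_CUBIC))
```

```text
t 16.3 tcp [808.2 102.6 324.3] w 75.2 F [-0.1  0.5 -0.2] q [0.11 0.9  0.99 0.01 1.76 1.58]
axes x,y,z (cols)
 [[ 0.87   0.102 -0.483]
 [ 0.09  -0.995 -0.049]
 [-0.485 -0.001 -0.874]]
344 223
```

View pics/w8c.png

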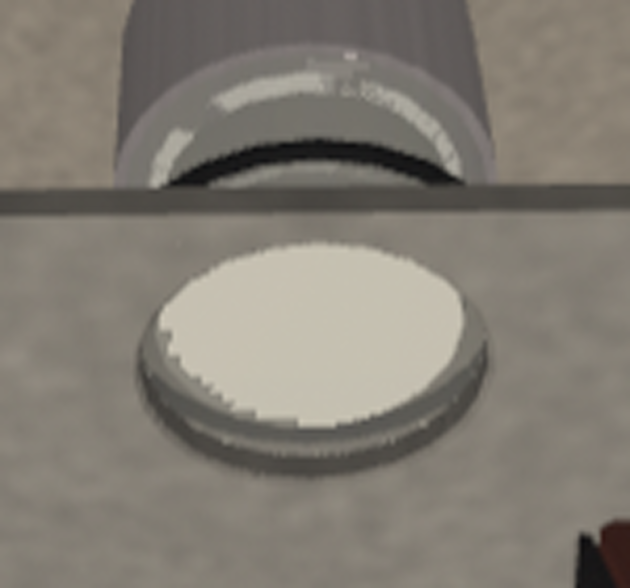

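Run:
```python
from h import *
z=np.load("w8.npz"); ci={k:z[k] for k in("K","k1","pose")}; ci["k1"]=float(ci["k1"])
c=np.array([669.6,72.5]); n=ci["pose"][:2,3]-c; n/=np.linalg.norm(n)
p=lambda r,zz:((proj(ci,np.r_[c+n*r,zz])[0]-[269,153])*4.2).round(0)
for r,zz in((26,40),(26,50),(26,60),(26,70),(-26,70),(28,82),(-28,82)): print(r,zz,p(r,zz))
for Ro in(30,31,32):
  for h in(20,22,24,26,28,30,32): print(Ro,h,p(Ro,40+h-1.7),p(Ro,40+h+1.7))
g=z["im"].mean(2)[180:205,343].round().astype(int); print(g)
```

```text
26 40 [298.  81.]
26 50 [301. 120.]
26 60 [303. 161.]
26 70 [305. 204.]
-26 70 [317. 423.]
28 82 [308. 248.]
-28 82 [320. 484.]
30 20 [301. 134.] [302. 148.]
30 22 [302. 143.] [303. 157.]
30 24 [302. 151.] [303. 165.]
30 26 [303. 160.] [304. 174.]
30 28 [303. 168.] [304. 183.]
30 30 [304. 177.] [305. 192.]
30 32 [304. 186.] [305. 201.]
31 20 [301. 129.] [302. 144.]
31 22 [302. 138.] [302. 152.]
31 24 [302. 146.] [303. 161.]
31 26 [302. 155.] [303. 169.]
31 28 [303. 163.] [304. 178.]
31 30 [303. 172.] [304. 187.]
31 32 [304. 181.] [305. 196.]
32 20 [301. 124.] [302. 139.]
32 22 [301. 133.] [302. 147.]
32 24 [302. 141.] [303. 156.]
32 26 [302. 150.] [303. 164.]
32 28 [303. 158.] [303. 173.]
32 30 [303. 167.] [304. 182.]
32 32 [304. 176.] [304. 191.]
[113 113 113 113 113  97  54  25  28  27  35  85 126 130 117 113 108  90
  70  69  68  69  69  89 112]
```

Run:
```python
from h import *
a=cv2.imread("pics/side0.png"); im,d=optics.get_image("side"); ci=optics.camera_info("side")
e=lambda i,P,r:fitc(ci,i,P[:2],P[2],r,4)[0]
for n,P,r in(("B",(461,49,92),26),("E",(476.6,-115,92),26),("F",(445,204,92),26),("lid",(532,214,94),32)): print(n,e(a,P,r),e(im,P,r))
for l in("vial","weight","crucible"):
    q=nets.spot_in("side",l); print(l,q[:1])
state(); print(ctrl.close_job())
```

```text
B [461.  49.] [461.  49.]
E [ 476.6 -115. ] [ 476.6 -115. ]
F [445. 204.] [445. 204.]
lid [532. 214.] [532. 214.]
vial [{'extent': [307.9, 265.7, 320.3, 282.9], 'conf': 0.68}]
weight [{'extent': [339.0, 235.1, 353.6, 249.1], 'conf': 0.75}]
crucible [{'extent': [218.9, 262.1, 233.7, 282.6], 'conf': 0.77}]
t 16.55 tcp [808.  102.5 323.8] w 74.7 F [ 0.5 -0.1 -0.7] q [0.11 0.9  1.   0.   1.75 1.58]
axes x,y,z (cols)
 [[ 0.873  0.102 -0.476]
 [ 0.09  -0.995 -0.048]
 [-0.479 -0.001 -0.878]]
the job is handed in; nothing more can be done
None
  return _methods._mean(a, axis=axis, dtype=dtype,
  ret = ret.dtype.type(ret / rcount)
```

I gripped three spacers one at a time, slid them across the deck and dropped them into the tube. I handed the job in at t = 16.6 s with the arm clear of everything.

**Stack:** the wrist depth put the tops at about 49, 59.5 and 68–69 mm, each within about 1.5 mm of level across the disc. The third top is therefore about 29–30 mm above the tube floor.

**Ring:** my estimates of its height disagreed, running from about 22 to 27 mm above the floor. A fit with the ring's radius left free gave 29 mm, and I trusted that one least. Three spacers pass the stated tolerances for any ring height from 18 to 32 mm, so I stopped at three.

**Spares and bystanders:**
- **Spare spacers and jar lid:** the last check with the side camera was void. It found no edges and only gave back the positions I had put in, so it doesn't confirm that they stayed put. I did not grip or push any of them.
- **Vial, weight and crucible:** the network still found them in the side picture, at about the same places as in the first one.
- **Reagent jar, buffer bottle and tip tray:** I did not check these again; the arm kept well clear of them.

**Contact:** on the first descent the fingertips touched the deck briefly with about 12 N.

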